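# Bolt the sample box shut with the fingertips

### The job

Lock up the open steel sample box, using only pushes of the fingertips or the outside of the fingers: first press its lid fully shut, then push the bolt's upright ball handle along its slot, away from the front of the box, until it stops, and last push the handle over sideways, round the corner of the slot, and down to the end of the notch. Push gently, do not grip the handle or lift the lid, leave the things beside the box where they are, and finish clear of the box.

Things in the scene. Friction and masses are not known exactly. Their poses are not given: they have to be found in the camera images.
- sample_box: grey painted steel box screwed to the bench, 250 mm (x) x 220 mm (y) x 85 mm high. Origin: centre of its underside, on the bench. Its +x points from its front (the side towards the robot, with the card holder) to its back, +y to its left, z up. Front part of the top (x -125 to -10 mm): fixed deck at z = 85 mm that carries the bolt. Back part: hinged lid
- slot_corner (a point): corner of the L-shaped slot, on top of the bolt's bright steel barrel (box frame -54, 0, 116 mm; axes as the box's). The barrel is 28 mm thick (31 at its end collars), lies along the box's x from x = -119 to -24 mm, axis at z = 102 mm. The slot, 9 to 11 mm wide, runs along the barrel's top for 48 mm up to this corner, then round the barrel towards the box's -y (right) side: the notch
- lid (a joint): opening angle of the lid, rad: 0 = shut (top flush with the deck), starts at 0.45 to 0.8, stops at 1.4. Stiff hinge along y at the back of the box (box frame x = 124, z = 85 mm): the lid stays where it is left and needs about 1 to 4 N near its front edge to go down
- lid_front (a point): middle of the lid's front edge, on its top surface; turns with the lid (x towards the hinge, y along the edge, z out of the top). The lid reaches 128 mm back to the hinge and 109 mm to either side. A steel keeper strap, 31 mm high, stands behind this point: 9 to 21 mm back, 28 mm to either side. The rest of the lid is bare to press on, e.g. 30 mm back and 55 mm to a side
- bolt (a joint): how far the bolt is pushed home, m: 0 = drawn back, 0.048 = home (stop). Slides along the box's +x; starts at 0 to 0.015; about 2 N of friction, stays where it is left. Its end then passes through the keeper, over the front edge of the shut lid. A lid left ajar stops it, and a bolt pushed out too soon keeps the lid from shutting. Once the handle is turned, the slot keeps it home
- bolt_handle (a joint): turn of the handle about the bolt's axis, rad: 0 = upright, grows as it goes over towards the box's -y side, 1.3 = end of the notch (stop), nearly lying. The slot holds it upright, with a little play (leaning by up to 0.25 when pushed), until the bolt is home (within about 1.5 mm). Light friction (1 N at the ball); it stays where it is left
- handle_ball (a point): centre of the black ball on the handle, 18 mm in diameter, 40 mm from the bolt's axis, on a dark steel stem 8 mm thick. Box frame: x = -102 mm plus the value of joint bolt, y = -40 mm x sin(turn), z = 102 mm + 40 mm x cos(turn): 142 mm above the bench while upright, 113 mm at the end of the notch
- bolt_tip (a point): centre of the end face of the 17 mm thick dark steel bolt, the end towards the lid. Box frame: x = -32 mm plus the value of joint bolt, y = 0, z = 102 mm
- sample_cup: bystander: small frosted cup, 49 mm wide, 38 mm high, on the bench to the left of the box; origin at the centre of its underside
- loose_vial: bystander: glass vial with a white cap, 25 mm wide, 50 mm high, to the left of the box; origin at the centre of its underside
- tweezers: bystander: steel tweezers, 132 mm long, lying to the right of the box; origin under its middle, its y along its length
- screwdriver: bystander: yellow screwdriver, 174 mm long, 24 mm thick, lying to the right of the box, beyond the tweezers; origin under its middle, its y along its length

How it is judged:
On the way, in this order (a step that is already met when the one before it is completed fails the run):
1. the lid is shut, the bolt not yet pushed home (value of joint lid below 0.03 rad and value of joint bolt below 0.03 m), for 0.2 s.
2. the bolt is home over the shut lid, the handle not yet turned down (value of joint lid below 0.04 rad and value of joint bolt above 0.0455 m and value of joint bolt_handle below 0.9 rad), for 0.1 s.
At the end, for the whole second after the job is handed in: The lid is shut (below 0.04 rad), the bolt is home (above 0.0445 of 0.048 m) and its handle is turned down to the end of the notch (above 1.18 of 1.3 rad) (value of joint lid below 0.04 rad and value of joint bolt above 0.0445 m and value of joint bolt_handle above 1.18 rad); the robot touches nothing.
It fails at once if the handle was gripped or forced (more than 36 N between the fingers and it) (contact force between the fingers and bolt_handle above 36 N).
It fails at once if the lid was lifted (opened past 0.95 rad) (value of joint lid above 0.95 rad).
It fails at once if a bystander was moved more than 20 mm (distance of any of sample_cup, loose_vial, tweezers, screwdriver from where it was at the start of the episode above 0.02 m).
It fails at once if the box was pushed with something other than the fingers (more than 10 N) (contact force between the arm and sample_box above 10 N).
It also fails if it takes over 58 s, if anything falls off the work surface, if the arm or the gripper's body presses on something with over 40 N, if the wrist force passes 120 N, or if a joint passes its speed limit or range.

### The arm

A 6-joint arm with a two-finger parallel gripper is mounted at the origin on a cart in front of the work surface, level with it; the furniture and walls round the work are solid. World frame = base frame: x ahead of the robot, y to its left, z up, the work surface at z = 0. Lengths are in m, angles in rad, forces in N, time in s.
With the tool pointing down it reaches from about 0.35 to 0.975 m from the base axis. Payload 4.9 kg.
Tool frame: the origin (TCP) lies on the mounting face of the last link; the fingertips stand 173 mm ahead of it and the grasp point (between the pads) lies 155 mm ahead of it; z points along the fingers, y is the line along which they close (so a half turn about z gives the same grasp; the last joint's range is limited). The gripper opens to 85 mm and grips with 20 to 120 N. Pads are 22 mm wide; open, the fingers measure 114 mm over their backs; the gripper's body (76 mm by 85 mm) begins 54 mm behind the grasp point. The pads swing forward as they close: fully open they stand 13 mm farther back than shut.
Start: joints at [-1.322, 0.053, 1.613, -0, 1.476, -0.119], TCP at [0.225, -0.583, 0.405] pointing down, gripper open.
Joint ranges: [-3.01, 3.01], [-1.01, 2.22], [0.06, 2.58], [-1.02, 4.17], [0.09, 2.62], [-3.14, 3.14]. Speed limits (rad/s): [2.57, 2.57, 3.14, 3.14, 3.14, 3.14].

### API

Orientations are given as a rotation vector (axis times angle).
In Python, from station import monitor, eyes, finish_job gives the robot as it stands. The module is installed in compiled form; this text tells all that it offers.
- The arm moves only by the tool step_arm, never from a script. Its argument "commands" is a list of rows, each a list of 3 entries, a list of its own where there are three numbers: the opening in per cent of the stroke, from 0 (shut) to 100 (fully open), then the shift along the tool's x, y, z in mm, then the turn about the tool's z in degrees. In form: [[hand, [x, y, z], yaw], ...]. A call has 1 to 12 rows; each row is the pose to reach, as a shift and turn from the pose commanded when the call began, along the tool's axes at that moment; what a row does not reach only later rows make up. A row lasts 1/8 s, in which the tool goes at most 62.5 mm and 10.7 degrees, less where a joint would pass 70% of its speed; a pose out of reach is approached as far as the arm can. A call with a gripper value outside its range is refused whole. The fingers move at their own pace and stop on an object; "squeeze" is the grip in N (left out, the last holds). Time passes only in rows, so rows that repeat a pose let the fingers close. It gives the time, the measured TCP pose, the force, the opening and the grip force at its end, in the units of the state.
- monitor.get_obs(): the state, without advancing time (a new reading comes with each control period).
- eyes.get_image(name): name is "side" or "top"; returns the picture (384x512x3 uint8, red, green, blue); there is no depth.
- eyes.camera_info(name): a dict with "camera_matrix" (3x3 intrinsics, pixels), "extrinsics" (4x4, takes a point from camera to world coordinates). Camera axes: x right, y down, z forward; pixel columns grow to the right and rows downward; lengths in m; the calibration is good to about 2 mm. A picture is of the moment at which its call begins. camera_info takes no time and is no camera call.
- finish_job(): hands the job in; it is judged then, once.
The state is a dict: "t": time; "q": joint angles; "dq": joint speeds; "effort": joint torques, N m; "tool_pos": TCP position; "tool_rot": TCP orientation; "contact_force": force on the tool from outside, world axes, zero at the start; "wrist_torque": the same for the moment, N m; "opening": finger opening in m; "grip_force": force on a finger pad.
Only numpy, scipy, OpenCV 4.12 (cv2) and the standard library are available. Lean on these libraries where they do the work, as an engineer would, in place of code of your own. Each camera call takes 0.05 s, during which the arm holds its last target. There are 200 camera calls.

## Working session

There is one attempt and no reset: what is moved stays moved. The work goes in short steps, Python scripts to look and compute and a tool call to move; the robot and the scene stay as the last step left them, time stands still between calls to the robot, and variables do not carry over. Pictures are saved under pics/ and viewed, at most 10 in all, crops included, and the job is handed in when it is done.

Besides the shell and the picture viewer there is one more tool, called after ">>>" by a JSON object that holds its "name" and its "arguments". step_arm: Moves the arm, as the interface text tells. Its arguments: {"type":"object","properties":{"commands":{"type":"array"},"squeeze":{"type":"number"}},"required":["commands"]}

```bash
mkdir -p pics; python3 - <<'E'
from station import monitor, eyes
import cv2,numpy as np
o=monitor.get_obs();print(o['t'],o['tool_pos'],o['tool_rot'],o['opening'])
for n in("side","top"):
    cv2.imwrite(f"pics/{n}0.png",eyes.get_image(n)[:,:,::-1])
    c=eyes.camera_info(n);print(n,np.round(c['camera_matrix'],1).tolist(),np.round(c['extrinsics'],4).tolist())
E
```

```text
0.0 [ 0.22466463 -0.58293742  0.40344551] [-3.08657092e+00 -5.74032116e-01  1.93106387e-04] 0.08553781433201522
side [[428.6, 0.0, 249.8], [0.0, 428.6, 189.8], [0.0, 0.0, 1.0]] [[-0.9567, -0.1886, 0.2216, 0.3603], [-0.2909, 0.6396, -0.7115, 0.672], [-0.0076, -0.7452, -0.6668, 0.7493], [0.0, 0.0, 0.0, 1.0]]
top [[426.4, 0.0, 259.5], [0.0, 426.4, 192.7], [0.0, 0.0, 1.0]] [[0.0276, -0.985, 0.1702, 0.4344], [-0.9995, -0.0295, -0.0088, 0.005], [0.0137, -0.1699, -0.9854, 0.927], [0.0, 0.0, 0.0, 1.0]]
```

View pics/top0.png

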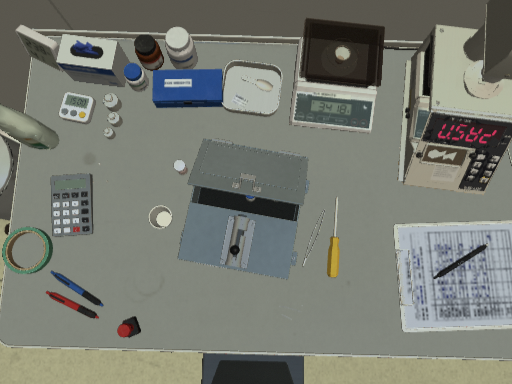

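View pics/side0.png

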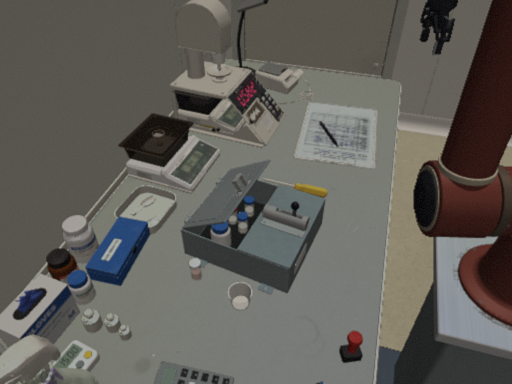

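The top view shows the box turned slightly, with its deck front corners near (179,262) and (289,278), the ball near (235,249) and the lid's front edge near (195,187)-(300,206). In the side view the ball is near (295,206). Next I zoom in to measure.

```bash
python3 - <<'E'
import cv2,numpy as np
a=cv2.imread('pics/top0.png')[130:290,170:320];b=cv2.imread('pics/side0.png')[150:290,175:335]
a=cv2.resize(a,(600,560) if 0 else (600,600*160//150 if 0 else 600),interpolation=3)
cv2.imwrite('pics/topc.png',cv2.resize(cv2.imread('pics/top0.png')[135:285,170:320],(600,600),interpolation=3))
cv2.imwrite('pics/sidec.png',cv2.resize(b,(640,560),interpolation=3))
E
```

```text
(no output)
```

View pics/topc.png

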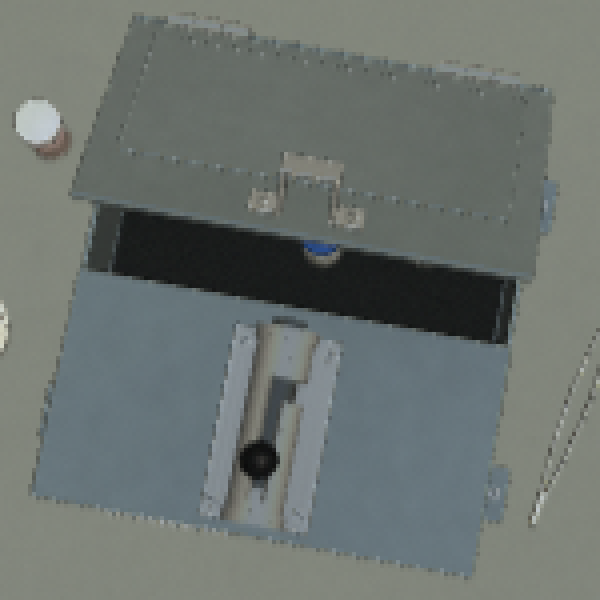

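View pics/sidec.png

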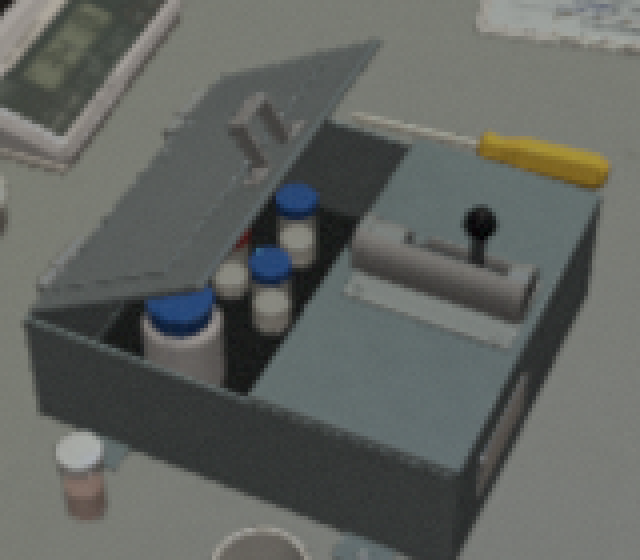

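The crops show these points, in crop pixels at 4x. Top: deck corners FL (33,493), FR (473,575), BL (85,268), BR (510,343), ball (260,460), lid front corners (73,197) and (530,275). Side: FL (460,470), FR (600,200), ball (480,222), lid corners (207,290) and (380,42).

```bash
cat > h.py <<'E'
import numpy as np,cv2
from station import monitor,eyes
from scipy.spatial.transform import Rotation as R
C={n:eyes.camera_info(n) for n in("side","top")}
def ray(n,p):
    K=np.array(C[n]['camera_matrix']);E=np.array(C[n]['extrinsics'])
    return E[:3,3],E[:3,:3]@np.linalg.solve(K,[*p,1])
def plane(n,p,z):
    o,d=ray(n,p);return o+d*(z-o[2])/d[2]
def tri(p,q):
    o,d=ray('top',p);a,b=ray('side',q)
    s=np.linalg.lstsq(np.c_[d,-b],a-o,rcond=None)[0]
    P,Q=o+d*s[0],a+b*s[1];return (P+Q)/2,np.linalg.norm(P-Q)
def project(n,P):
    K=np.array(C[n]['camera_matrix']);E=np.array(C[n]['extrinsics'])
    v=K@(E[:3,:3].T@(np.array(P)-E[:3,3]));return v[:2]/v[2]
E
python3 - <<'E'
from h import *
T=lambda p:np.array([p[0]/4+170,p[1]/4+135])-.375
S=lambda p:np.array([p[0]/4+175,p[1]/4+150])-.375
box=np.array([[-.125,.11],[-.125,-.11],[-.01,.11],[-.01,-.11]])
def fit(W):
    c=W.mean(0);b=box[:len(W)];m=b.mean(0)
    H=(b-m).T@(W-c);a=np.arctan2(H[0,1]-H[1,0],H[0,0]+H[1,1])
    r=np.array([[np.cos(a),-np.sin(a)],[np.sin(a),np.cos(a)]])
    t=c-r@m;return t,a,np.round((W-(b@r.T+t))*1000,1).tolist()
Wt=np.array([plane('top',T(p),.085)[:2] for p in[(33,493),(473,575),(85,268),(510,343)]])
Ws=np.array([plane('side',S(p),.085)[:2] for p in[(460,470),(600,200),(255,392),(412,145)]])
print(fit(Wt));print(fit(Ws))
t,a,_=fit((Wt+Ws)/2);print('box',t,a)
r=np.array([[np.cos(a),-np.sin(a)],[np.sin(a),np.cos(a)]])
for nm,p,q in[('ball',(260,460),(480,222)),('lidL',(73,197),(207,290)),('lidR',(530,275),(380,42))]:
    P,e=tri(T(p),S(q));print(nm,P,e,'box',r.T@(P[:2]-t),np.degrees(np.arctan2(P[2]-.085,.124-(r.T@(P[:2]-t))[0])))
o=monitor.get_obs();M=R.from_rotvec(o['tool_rot']).as_matrix();print(M.round(3))
for nm,b in[('ball0',(-.102,0)),('lid55',(.026,.055)),('lid-55',(.026,-.055))]:print(nm,r@np.array(b)+t)
E
```

```text
(array([0.55262397, 0.02630245]), np.float64(-0.15174119261622337), [[0.7, -1.0], [0.6, 1.5], [-1.6, -2.8], [0.3, 2.3]])
(array([0.54807272, 0.03278575]), np.float64(-0.15072343984130135), [[0.9, -4.5], [0.9, 4.4], [-2.6, -5.8], [0.7, 5.9]])
box [0.55034829 0.02954367] -0.15123870278176915
ball [0.46221663 0.04051238 0.13954748] 0.002372547277551446 box [-0.08877823 -0.00243467] 14.378604159684828
lidL [0.57955514 0.1313639  0.14595188] 0.004888723788858935 box [0.01353293 0.10505836] 28.88838343411155
lidR [ 0.54918157 -0.081667    0.14627654] 0.004815858700685954 box [ 0.01560191 -0.11011701] 29.479116372789292
[[ 0.933  0.36  -0.   ]
 [ 0.36  -0.933  0.002]
 [ 0.    -0.002 -1.   ]]
ball0 [0.4495126  0.04491128]
lid55 [0.58433796 0.07999863]
lid-55 [ 0.56776505 -0.02874575]
```

>>> {"name": "step_arm", "arguments": {"commands": [[0,[38,-32,0],2.5],[0,[76,-64,0],5],[0,[114,-96,0],7.5],[0,[152,-128,0],10],[0,[190,-160,0],12.5],[0,[228,-192,0],15],[0,[266,-224,0],17.5],[0,[304,-256,0],20],[0,[342,-288,0],22.5],[0,[380,-320,0],25],[0,[418,-352,0],27.5],[0,[456,-384,0],29.8]], "squeeze": 20}}

```text
t: 1.6
tool_pos: [0.5125, -0.0592, 0.4043]
tool_rot: [3.132, -0.241, -0.001]
contact_force: [0.5, -0.2, -0.1]
opening: -0.0001
grip_force: 0.0
```

```bash
cat >> h.py <<'E'
BT=np.array([.5505,.0285]);BA=-.1515
r=np.array([[np.cos(BA),-np.sin(BA)],[np.sin(BA),np.cos(BA)]])
def st():
    o=monitor.get_obs();M=R.from_rotvec(o['tool_rot']).as_matrix();p=np.array(o['tool_pos'])
    f=np.array(o['contact_force'])
    print('t',round(o['t'],2),'tip in box mm',(r.T@(p+M[:,2]*.173-[*BT,0])[:2]*1000).round(1),'z',round((p+M[:,2]*.173)[2]*1000,1),'yaw err',round(np.degrees(np.arctan2(M[1,0],M[0,0])-BA),2),'F box',(r.T@f[:2]).round(1),f[2].round(1),'open',round(o['opening'],4))
E
python3 -c "
from h import *
st()"
```

```text
t 1.6 tip in box mm [-24.4 -92.5] z 231.3 yaw err -0.11 F box [ 0.6 -0.1] -0.1 open -0.0001
```

>>> {"name": "step_arm", "arguments": {"commands": [[0,[12,-36,0],0],[0,[25,-73,0],0],[0,[38,-110,0],0],[0,[50,-147,0],0],[0,[50,-147,15],0],[0,[50,-147,30],0],[0,[50,-147,45],0],[0,[50,-147,60],0],[0,[50,-147,75],0],[0,[50,-147,75],0],[0,[50,-147,75],0]]}}

```text
t: 2.98
tool_pos: [0.5841, 0.0767, 0.3301]
tool_rot: [-3.132, 0.239, -0.001]
contact_force: [-0.4, 0.2, -0.0]
opening: -0.0002
grip_force: 0.0
```

```bash
python3 -c "
from h import *
st()
for n in ('top','side'):cv2.imwrite(f'pics/{n}1.png',eyes.get_image(n)[:,:,::-1])
a=cv2.imread('pics/top1.png')[130:290,170:330];b=cv2.imread('pics/side1.png')[130:290,175:335]
cv2.imwrite('pics/c1.png',cv2.resize(np.hstack([a,b]),(800,400),interpolation=3))
"
```

```text
t 2.98 tip in box mm [26.  52.8] z 157.1 yaw err -0.05 F box [-0.4  0.1] -0.0 open -0.0002
```

View pics/c1.png

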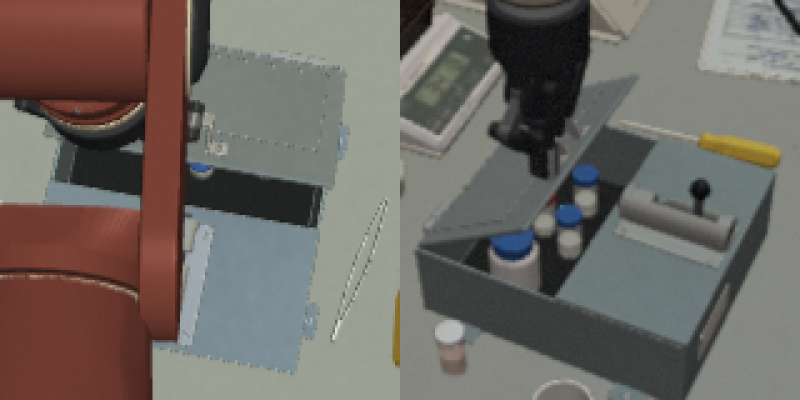

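The crop shows the closed fingertips over the lid's left half in the side view (about (545,170) in the crop), clear of the keeper. Pressing down.

>>> {"name": "step_arm", "arguments": {"commands": [[0,[0,0,7],0],[0,[0,0,14],0],[0,[0,0,21],0],[0,[0,0,28],0],[0,[0,0,34],0],[0,[0,0,40],0],[0,[0,0,46],0],[0,[0,0,52],0],[0,[0,0,57],0],[0,[0,0,62],0],[0,[0,0,66],0],[0,[0,0,66],0]]}}

```text
t: 4.58
tool_pos: [0.5838, 0.0768, 0.2631]
tool_rot: [3.132, -0.239, -0.001]
contact_force: [0.5, -0.1, -0.1]
opening: 0.0
grip_force: 0.0
```

```bash
python3 -c "
from h import *
st()"
```

```text
t 4.58 tip in box mm [25.6 52.7] z 90.1 yaw err -0.05 F box [0.5 0. ] -0.1 open 0.0
```

>>> {"name": "step_arm", "arguments": {"commands": [[0,[0,0,2],0],[0,[0,0,4],0],[0,[0,0,5],0],[0,[0,0,6],0],[0,[0,0,6],0],[0,[0,0,6],0]]}}

```text
t: 5.32
tool_pos: [0.584, 0.0768, 0.2584]
tool_rot: [3.132, -0.239, 0.0]
contact_force: [-2.4, 0.1, 5.4]
opening: -0.0002
grip_force: 2.7
```

```bash
python3 -c "
from h import *
st()
cv2.imwrite('pics/side2.png',cv2.resize(eyes.get_image('side')[130:290,175:335,::-1],(480,480),interpolation=3))"
```

```text
t 5.33 tip in box mm [25.9 52.8] z 85.4 yaw err -0.04 F box [-2.4 -0.2] 5.4 open -0.0002
```

View pics/side2.png

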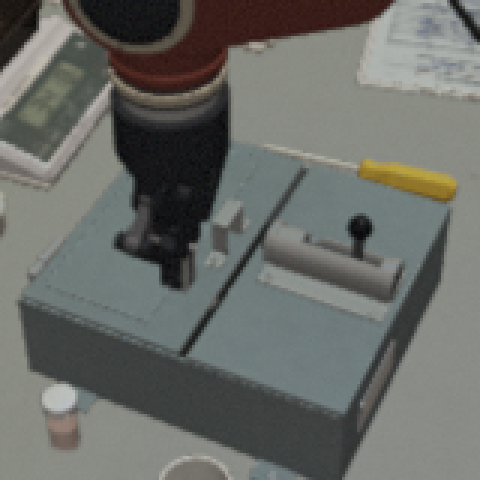

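The lid looks flush, with an even gap from about (185,355) to (305,170). I press slightly more to make sure, then lift.

>>> {"name": "step_arm", "arguments": {"commands": [[0,[0,0,1],0],[0,[0,0,2],0],[0,[0,0,3],0],[0,[0,0,3],0],[0,[0,0,3],0]]}}

```text
t: 6.0
tool_pos: [0.5843, 0.0769, 0.2581]
tool_rot: [3.132, -0.239, -0.001]
contact_force: [-9.9, -0.1, 17.5]
opening: 0.0
grip_force: 9.3
```

```bash
python3 -c "
from h import *
st()"
```

```text
t 6.0 tip in box mm [26.  52.9] z 85.1 yaw err -0.03 F box [-9.8 -1.6] 17.5 open 0.0
```

>>> {"name": "step_arm", "arguments": {"commands": [[0,[0,0,-20],0],[0,[0,0,-50],0],[0,[0,0,-85],0],[0,[0,0,-105],0],[0,[-40,14,-105],0],[0,[-80,28,-105],0],[0,[-120,42,-105],0],[0,[-156,53,-105],0],[0,[-156,53,-105],0]]}}

```text
t: 7.12
tool_pos: [0.42, 0.048, 0.3589]
tool_rot: [-3.132, 0.24, 0.0]
contact_force: [-0.2, -0.6, -0.2]
opening: -0.0003
grip_force: 0.0
```

```bash
python3 -c "
from h import *
st()"
```

```text
t 7.12 tip in box mm [-132.    -0.4] z 185.9 yaw err -0.08 F box [-0.1 -0.6] -0.2 open -0.0003
```

>>> {"name": "step_arm", "arguments": {"commands": [[0,[0,0,15],0],[0,[0,0,30],0],[0,[0,0,45],0],[0,[0,0,56],0],[0,[0,0,56],0],[0,[4,0,56],0],[0,[8,0,56],0],[0,[12,0,56],0],[0,[16,0,56],0],[0,[20,0,56],0],[0,[24,0,56],0],[0,[24,0,56],0]]}}

```text
t: 8.62
tool_pos: [0.4455, 0.0444, 0.3036]
tool_rot: [-3.132, 0.239, 0.001]
contact_force: [-0.5, 0.5, 1.2]
opening: 0.0002
grip_force: 0.2
```

```bash
python3 -c "
from h import *
st()
cv2.imwrite('pics/side3.png',cv2.resize(eyes.get_image('side')[130:290,195:355,::-1],(480,480),interpolation=3))"
```

```text
t 8.62 tip in box mm [-1.062e+02 -1.000e-01] z 130.6 yaw err -0.05 F box [-0.6  0.4] 1.2 open 0.0002
```

View pics/side3.png

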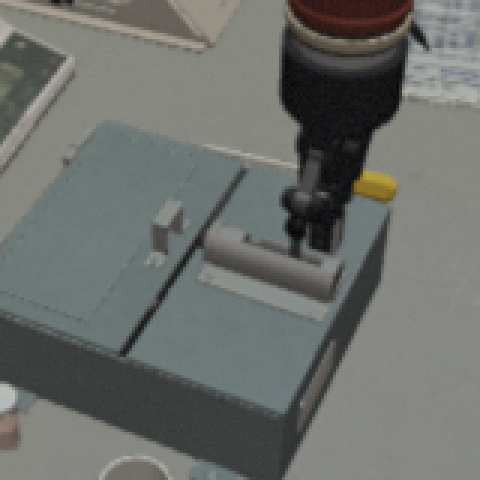

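The lid is flush. The finger is just in front of the ball, which is at about (296,228), and about to touch it. Pushing gently.

>>> {"name": "step_arm", "arguments": {"commands": [[0,[3,0,0],0],[0,[6,0,0],0],[0,[9,0,0],0],[0,[12,0,0],0],[0,[15,0,0],0],[0,[18,0,0],0],[0,[21,0,0],0],[0,[24,0,0],0],[0,[26,0,0],0],[0,[28,0,0],0],[0,[28,0,0],0]]}}

```text
t: 10.05
tool_pos: [0.4732, 0.0401, 0.3037]
tool_rot: [3.132, -0.239, 0.001]
contact_force: [-0.6, 0.4, 1.0]
opening: -0.0002
grip_force: 0.6
```

```bash
python3 -c "
from h import *
st()"
```

```text
t 10.05 tip in box mm [-78.1  -0.2] z 130.7 yaw err -0.05 F box [-0.6  0.3] 1.0 open -0.0002
```

>>> {"name": "step_arm", "arguments": {"commands": [[0,[1,0,0],0],[0,[2,0,0],0],[0,[3,0,0],0],[0,[4,0,0],0],[0,[4,0,0],0],[0,[4,0,0],0]]}}

```text
t: 10.8
tool_pos: [0.477, 0.0396, 0.3037]
tool_rot: [3.132, -0.239, 0.0]
contact_force: [-0.9, -0.3, -0.3]
opening: 0.0004
grip_force: 0.7
```

```bash
python3 -c "
from h import *
st()
cv2.imwrite('pics/side4.png',cv2.resize(eyes.get_image('side')[130:290,195:355,::-1],(480,480),interpolation=3))"
```

```text
t 10.8 tip in box mm [-74.3  -0.1] z 130.7 yaw err -0.04 F box [-0.8 -0.4] -0.3 open 0.0004
```

View pics/side4.png

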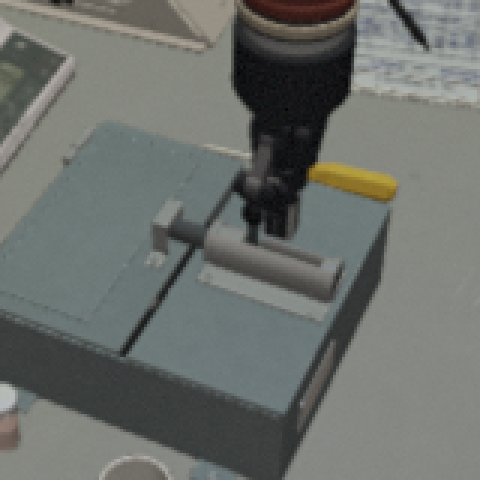

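The bolt has entered the keeper at about (170,230) and the handle is at about (252,215), but there is no force from the stop yet. Continuing in 1 mm steps.

>>> {"name": "step_arm", "arguments": {"commands": [[0,[0.7,0,0],0],[0,[1.4,0,0],0],[0,[2,0,0],0],[0,[2,0,0],0],[0,[2,0,0],0]]}}

```text
t: 11.48
tool_pos: [0.4788, 0.0393, 0.3036]
tool_rot: [3.132, -0.239, -0.001]
contact_force: [-3.9, -1.0, 1.4]
opening: -0.0
grip_force: 2.0
```

```bash
python3 -c "
from h import *
st()"
```

```text
t 11.47 tip in box mm [-72.6  -0.1] z 130.6 yaw err -0.04 F box [-3.7 -1.5] 1.4 open -0.0
```

>>> {"name": "step_arm", "arguments": {"commands": [[0,[0.6,0,0],0],[0,[1.2,0,0],0],[0,[1.5,0,0],0],[0,[1.5,0,0],0],[0,[1.5,0,0],0]]}}

```text
t: 12.1
tool_pos: [0.4798, 0.0392, 0.3036]
tool_rot: [-3.132, 0.239, 0.006]
contact_force: [-8.2, 0.5, 4.1]
opening: -0.0001
grip_force: 4.5
```

```bash
python3 -c "
from h import *
st()"
```

```text
t 12.1 tip in box mm [-72.2  -0.1] z 130.6 yaw err -0.04 F box [-8.2 -0.7] 4.1 open -0.0001
```

The bolt is at its stop: 8 N and only 0.4 mm of motion for 1.5 mm commanded. Next I back off and go round to the left of the ball.

>>> {"name": "step_arm", "arguments": {"commands": [[0,[-8,0,0],0],[0,[-16,0,0],0],[0,[-16,0,-25],0],[0,[-16,0,-55],0],[0,[0,-20,-55],0],[0,[18,-40,-55],0],[0,[18,-40,-55],0],[0,[18,-40,-35],0],[0,[18,-40,-15],0],[0,[18,-40,6],0],[0,[18,-40,6],0]]}}

```text
t: 13.48
tool_pos: [0.5027, 0.0755, 0.2939]
tool_rot: [3.132, -0.24, -0.01]
contact_force: [-0.3, 0.6, -0.2]
opening: -0.0002
grip_force: 0.0
```

```bash
python3 -c "
from h import *
st()
cv2.imwrite('pics/side5.png',cv2.resize(eyes.get_image('side')[130:290,195:355,::-1],(480,480),interpolation=3))"
```

```text
t 13.47 tip in box mm [-55.5  39.1] z 120.9 yaw err -0.08 F box [-0.4  0.6] -0.2 open -0.0002
```

View pics/side5.png

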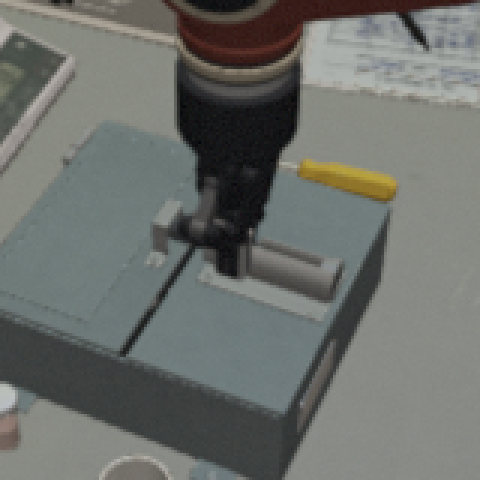

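The fingers are down to the left of the ball, with nothing in contact. Pushing towards -y with the tip about 124 mm up.

>>> {"name": "step_arm", "arguments": {"commands": [[0,[2,5,-3],0],[0,[2,10,-3],0],[0,[2,14,-3],0],[0,[2,18,-3],0],[0,[2,22,-3],0],[0,[2,26,-3],0],[0,[2,30,-3],0],[0,[2,34,-3],0],[0,[2,38,-3],0],[0,[2,42,-3],0],[0,[2,45,-3],0],[0,[2,45,-3],0]]}}

```text
t: 15.02
tool_pos: [0.4995, 0.0308, 0.3008]
tool_rot: [3.132, -0.239, -0.0]
contact_force: [-0.3, -1.4, -0.0]
opening: 0.0001
grip_force: 0.0
```

```bash
python3 -c "
from h import *
st()"
```

```text
t 15.03 tip in box mm [-50.8  -5.6] z 127.8 yaw err -0.06 F box [-0.  -1.4] -0.0 open 0.0001
```

>>> {"name": "step_arm", "arguments": {"commands": [[0,[-1,-4,0],0],[0,[-1,-4,-15],0],[0,[-1,-4,-30],0],[0,[-1,18,-30],0],[0,[-1,36,-30],0],[0,[-1,36,-30],0]]}}

```text
t: 15.78
tool_pos: [0.493, -0.0053, 0.3313]
tool_rot: [-3.132, 0.242, -0.001]
contact_force: [0.2, 0.0, -0.1]
opening: -0.0003
grip_force: 0.0
```

```bash
python3 -c "
from h import *
st()
cv2.imwrite('pics/side6.png',cv2.resize(eyes.get_image('side')[130:290,195:355,::-1],(480,480),interpolation=3))"
```

```text
t 15.78 tip in box mm [-51.6 -42.1] z 158.3 yaw err -0.17 F box [0.2 0. ] -0.1 open -0.0003
```

View pics/side6.png

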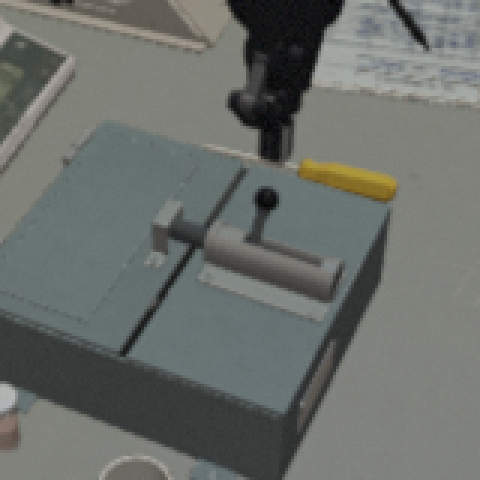

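The handle is leaning over, with the ball at crop (266,198), image (283.7,196.0). I work out the turn from that.

```bash
python3 -c "
from h import *
for th in np.arange(0,1.31,.1):
  for b in (.048,):
    p=r@np.array([-.102+b,-.04*np.sin(th)])+BT
    print(round(th,1),project('side',[*p,.102+.04*np.cos(th)]).round(1))
st()"
```

```text
0.0 [278.  199.6]
0.1 [278.8 198.5]
0.2 [279.5 197.5]
0.3 [280.2 196.8]
0.4 [280.8 196.1]
0.5 [281.5 195.7]
0.6 [282.  195.4]
0.7 [282.6 195.4]
0.8 [283.  195.5]
0.9 [283.4 195.7]
1.0 [283.8 196.2]
1.1 [284.  196.8]
1.2 [284.3 197.6]
1.3 [284.4 198.5]
t 15.82 tip in box mm [-51.8 -41.5] z 158.0 yaw err -0.13 F box [0.1 2. ] 0.5 open -0.0001
```

The turn is about 0.8 to 0.9, as planned. Pressing down on the ball.

>>> {"name": "step_arm", "arguments": {"commands": [[0,[0,-3,8],0],[0,[0,-3,14],0],[0,[0,-3,18],0],[0,[0,-3,21],0],[0,[0,-3,24],0],[0,[0,-3,27],0],[0,[0,-3,30],0],[0,[0,-3,32],0],[0,[0,-3,34],0],[0,[0,-3,34],0]]}}

```text
t: 17.08
tool_pos: [0.4937, -0.0053, 0.3]
tool_rot: [3.116, -0.237, -0.002]
contact_force: [-12.9, -23.0, 16.3]
opening: -0.0001
grip_force: 14.6
```

```bash
python3 -c "
from h import *
st()"
```

```text
t 17.07 tip in box mm [-51.1 -44.8] z 127.0 yaw err -0.03 F box [ -9.3 -24.6] 16.3 open -0.0001
```

That is close to the force limit and sideways, so the finger is on the outer flank of the ball. Backing straight up.

>>> {"name": "step_arm", "arguments": {"commands": [[0,[0,4,-6],0],[0,[0,4,-16],0],[0,[0,4,-30],0],[0,[0,4,-40],0],[0,[0,4,-40],0]]}}

```text
t: 17.7
tool_pos: [0.4933, -0.0051, 0.3381]
tool_rot: [3.133, -0.238, 0.004]
contact_force: [0.2, 0.3, -0.3]
opening: -0.0002
grip_force: 0.0
```

```bash
python3 -c "
from h import *
st()
cv2.imwrite('pics/side7.png',cv2.resize(eyes.get_image('side')[160:240,235:335,::-1],(600,480),interpolation=3))"
```

```text
t 17.7 tip in box mm [-51.1 -41.8] z 165.1 yaw err -0.02 F box [0.2 0.3] -0.3 open -0.0002
```

View pics/side7.png

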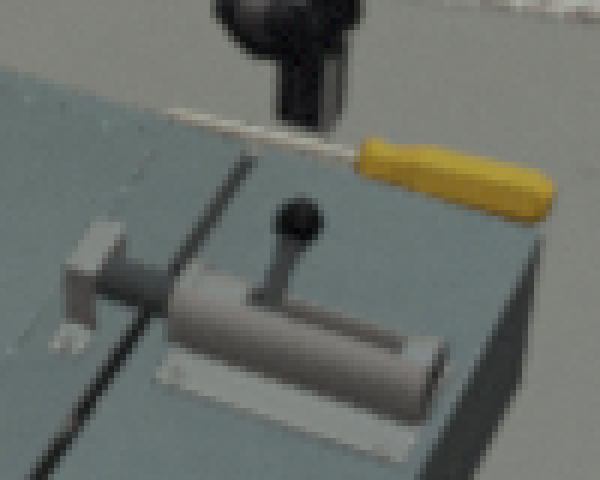

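The handle is still standing at about image (284.4,196.3), partly turned. I move aside and measure the turn from the top view by a mask.

>>> {"name": "step_arm", "arguments": {"commands": [[0,[0,0,-25],0],[0,[0,40,-40],0],[0,[0,85,-40],0],[0,[0,130,-40],0],[0,[0,175,-40],0],[0,[0,220,-40],0],[0,[0,220,-40],0]]}}

```text
t: 18.62
tool_pos: [0.4589, -0.2249, 0.3759]
tool_rot: [-3.132, 0.245, 0.002]
contact_force: [0.1, 0.1, -0.3]
opening: -0.0005
grip_force: 0.0
```

```bash
python3 - <<'E'
from h import *
st()
ref={}
for n,c in(('top',(236,245)),('side',(284,196))):
    im=eyes.get_image(n);cv2.imwrite(f'pics/{n}8.png',im[:,:,::-1]);g=im.max(2)
    x0,y0=c[0]-22,c[1]-22
    m=(g[y0:y0+44,x0:x0+44]<45).astype(np.uint8)
    k,l,s,cc=cv2.connectedComponentsWithStats(m)
    for i in range(1,k):
        if s[i,4]>12:print(n,s[i].tolist(),cc[i]+[x0,y0])
for th in(0,.3,.5,.7,.9,1.1,1.3):
    p=r@np.array([-.054,-.04*np.sin(th)])+BT
    print(th,[project(n,[*p,.102+.04*np.cos(th)]).round(1).tolist() for n in('top','side')])
E
```

```text
t 18.62 tip in box mm [ -52.5 -264.2] z 202.9 yaw err -0.27 F box [0.1 0.1] -0.3 open -0.0005
top [37, 8, 7, 8, 48] [254.25 234.5 ]
side [19, 20, 7, 7, 39] [284.23076923 196.84615385]
0 [[237.4, 231.1], [278.0, 199.6]]
0.3 [[243.8, 232.4], [280.2, 196.8]]
0.5 [[247.7, 233.2], [281.5, 195.7]]
0.7 [[251.2, 234.0], [282.6, 195.4]]
0.9 [[254.2, 234.8], [283.4, 195.7]]
1.1 [[256.4, 235.5], [284.0, 196.8]]
1.3 [[257.9, 236.0], [284.4, 198.5]]
```

The turn is about 0.9, so the ball is near y = -31 mm with its top near z = 136 mm. I go back directly over it and press along its arc.

>>> {"name": "step_arm", "arguments": {"commands": [[0,[0,-45,0],0],[0,[0,-90,0],0],[0,[0,-135,0],0],[0,[0,-180,0],0],[0,[0,-225,0],0],[0,[0,-232,0],0],[0,[0,-232,25],0],[0,[0,-232,45],0],[0,[0,-232,55],0],[0,[0,-232,55],0],[0,[0,-232,55],0]]}}

```text
t: 20.1
tool_pos: [0.495, 0.0062, 0.3225]
tool_rot: [3.132, -0.24, 0.002]
contact_force: [-0.2, 0.6, 0.5]
opening: -0.0001
grip_force: 0.0
```

```bash
python3 -c "
from h import *
st()"
```

```text
t 20.1 tip in box mm [-51.3 -30.4] z 149.5 yaw err -0.07 F box [-0.3  0.5] 0.5 open -0.0001
```

>>> {"name": "step_arm", "arguments": {"commands": [[0,[0,0,6],0],[0,[0,0,11],0],[0,[0,0,13],0],[0,[0,1,15],0],[0,[0,2,17],0],[0,[0,2,17],0]]}}

```text
t: 20.85
tool_pos: [0.4944, 0.0044, 0.3048]
tool_rot: [3.132, -0.239, 0.0]
contact_force: [-0.2, 0.3, -0.2]
opening: -0.0003
grip_force: 0.2
```

```bash
python3 -c "
from h import *
st()"
```

```text
t 20.85 tip in box mm [-51.7 -32.3] z 131.8 yaw err -0.06 F box [-0.2  0.2] -0.2 open -0.0003
```

>>> {"name": "step_arm", "arguments": {"commands": [[0,[0,1,2],0],[0,[0,1.5,4],0],[0,[0,2.5,6],0],[0,[0,3,7],0],[0,[0,3,7],0]]}}

```text
t: 21.48
tool_pos: [0.4939, 0.0016, 0.2975]
tool_rot: [-3.132, 0.239, 0.0]
contact_force: [-1.0, -0.3, 1.5]
opening: 0.0002
grip_force: 0.3
```

```bash
python3 -c "
from h import *
st()"
```

```text
t 21.48 tip in box mm [-52. -35.] z 124.5 yaw err -0.05 F box [-0.9 -0.4] 1.5 open 0.0002
```

>>> {"name": "step_arm", "arguments": {"commands": [[0,[0,0.5,1],0],[0,[0,1,2],0],[0,[0,1,3],0],[0,[0,1,3.5],0],[0,[0,1,3.5],0]]}}

```text
t: 22.1
tool_pos: [0.4938, 0.0005, 0.2946]
tool_rot: [3.132, -0.239, 0.0]
contact_force: [-1.8, -1.5, 4.7]
opening: 0.0001
grip_force: 2.2
```

```bash
python3 -c "
from h import *
st()"
```

```text
t 22.1 tip in box mm [-51.8 -36.3] z 121.6 yaw err -0.04 F box [-1.5 -1.7] 4.7 open 0.0001
```

>>> {"name": "step_arm", "arguments": {"commands": [[0,[0,0,0.7],0],[0,[0,0,1.3],0],[0,[0,0,1.3],0],[0,[0,0,1.3],0]]}}

```text
t: 22.6
tool_pos: [0.494, 0.0004, 0.2942]
tool_rot: [3.132, -0.239, 0.0]
contact_force: [-3.9, -2.2, 9.2]
opening: -0.0002
grip_force: 4.5
```

```bash
python3 -c "
from h import *
st()"
```

```text
t 22.6 tip in box mm [-51.6 -36.4] z 121.2 yaw err -0.04 F box [-3.6 -2.8] 9.2 open -0.0002
```

The handle is at its stop: 9 N and no further motion. I lift clear, move aside and check by mask.

>>> {"name": "step_arm", "arguments": {"commands": [[0,[0,0,-10],0],[0,[0,0,-30],0],[0,[0,0,-60],0],[0,[0,0,-90],0],[0,[0,45,-90],0],[0,[0,90,-90],0],[0,[0,135,-90],0],[0,[0,180,-90],0],[0,[0,220,-90],0],[0,[0,220,-90],0],[0,[0,220,-90],0]]}}

```text
t: 23.98
tool_pos: [0.4604, -0.2165, 0.3825]
tool_rot: [-3.131, 0.239, 0.0]
contact_force: [0.0, 0.3, -0.4]
opening: 0.0001
grip_force: 0.0
```

```bash
python3 - <<'E'
from h import *
st()
for n,c in(('top',(240,238)),('side',(284,198))):
    im=eyes.get_image(n);cv2.imwrite(f'pics/{n}9.png',im[:,:,::-1]);g=im.max(2)
    x0,y0=c[0]-26,c[1]-22
    m=(g[y0:y0+44,x0:x0+52]<45).astype(np.uint8)
    k,l,s,cc=cv2.connectedComponentsWithStats(m)
    for i in range(1,k):
        if s[i,4]>12:print(n,s[i].tolist(),cc[i]+[x0,y0])
E
```

```text
t 23.98 tip in box mm [ -52.1 -255.6] z 209.5 yaw err -0.05 F box [-0.   0.3] -0.4 open 0.0001
top [40, 16, 9, 8, 57] [258.1754386  235.49122807]
side [24, 20, 7, 7, 34] [285.17647059 198.79411765]
side [0, 33, 4, 6, 14] [259.07142857 211.07142857]
```

The ball matches the predicted pixels for the end of the notch, (257.9,236.0) and (284.4,198.5), and the arm is clear. Handing in.

```bash
python3 -c "
from station import finish_job
print(finish_job())"
```

```text
the job is handed in; nothing more can be done
None
```

The lid is shut, the bolt is home, the handle is down at the end of its notch and the arm is clear, all by my own measurements (hand-in gave no verdict); the first press on the ball reached about 31 N of the 36 N limit before I backed off, and I viewed 11 pictures, one over the limit of 10.

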